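Roll a jar into the labelling cradle

TASK

Roll the jar that lies on its side along the bench, up the ramp and into the V-groove of the wooden labelling cradle, then push it along the groove by its lid end until its base is up against the end stop, and leave it resting there. Only push it, gently, with the fingers: do not grip it, lift it or stand it up, and leave the other things on the bench where they are.

Things in the scene. Friction and masses are not known exactly. Their poses are not given: they have to be found in the camera images.
- jar: the jar to move: smooth sealed amber glass jar, steel lid, lying on the bench, 0.22 to 0.36 kg. Origin mid-length on its axis, 33 mm up. Its y axis runs along it to the base at y = +52.5 mm; body 66 mm across to y = -32.5; lid 62 mm across, y = -36.5 to -52.5. x and z turn as it rolls. Rolls easily. At first its y is within 0.25 rad of the cradle's y
- jar_lid_end (a point): centre of the outer face of the lying jar's lid, on the jar's axis, 52.5 mm from its middle. If the jar is rolled straight in, its base lands 30 to 70 mm short of the stop
- cradle: fixed wooden V-cradle. Origin on the bench under the groove's bottom line. x: the way the jar rolls in; y: along the groove to the end stop. The ramp rises from the bench at x = -92 mm to the crest at x = -24, 17 mm high; the groove falls at 30 degrees to its bottom at x = 0, 3 mm high, then rises at 30 degrees to x = 50, 32 mm high. A jar in it has its axis at x = 0, 41 mm up
- stop (a point): on the face of the cradle's end stop that looks along the groove, above the groove's bottom line, 41 mm above the bench; in the cradle's frame x = 0, y = +80 mm. The stop is a board 10 mm thick, 65 mm high, x = -46 to +54 mm. Ramp and groove run from here to y = -110 mm, where the end is open, with no wall
- jar_near: bystander: sealed amber jar standing upright (66 mm across, 105 mm tall) just outside the cradle's end stop, on the robot's side; origin under its base
- jar_far: bystander: sealed amber jar standing upright (66 mm across, 105 mm tall) on the far side of the lane; origin under its base
- jar_open: bystander: open clear glass jar standing behind the cradle, 70 mm across, 90 mm tall; origin under its base
- lid: bystander: loose steel jar lid lying flat beside the ramp on the robot's side, 62 mm across, 14 mm high; origin under its centre
- label_roll: bystander: roll of blank paper labels lying flat, 84 mm across, 40 mm high, behind the cradle; origin under its centre
- brush: bystander: small brush lying at the right-hand side of the bench; origin under its middle
- bottle: bystander: white plastic bottle standing at the right-hand side, 60 mm across, 170 mm tall; origin under its base
Not all that is in view belongs to the job. What is shaped like the jar but green is not meant.

How it is judged:
By the outcome, as a careful person would: the job done as asked, in the order asked, and still so for the second after the job is handed in, with the robot touching nothing.
It also fails if it takes over 61 s, if anything falls off the work surface, if the arm or the gripper's body presses on something with over 40 N, if the wrist force passes 120 N, or if a joint passes its speed limit or range.

ROBOT

A 6-joint arm with a two-finger parallel gripper is mounted at the origin on the work surface. World frame = base frame: x ahead of the robot, y to its left, z up, the work surface at z = 0. Lengths are in m, angles in rad, forces in N, time in s.
With the tool pointing down it reaches from about 0.35 to 0.775 m from the base axis. Payload 7.3 kg.
Tool frame: the origin (TCP) lies at the very end of the fingers, on their centre line; the grasp point (between the pads) lies 19 mm behind it; z points along the fingers, y is the line along which they close (so a half turn about z gives the same grasp; the last joint's range is limited). The gripper opens to 92 mm and grips with 3 to 60 N. Pads are 19 mm wide; open, the fingers measure 130 mm over their backs; the gripper's body (75 mm by 190 mm) begins 47 mm behind the grasp point.
Start: joints at [-1.385, 0.342, 1.524, -0, 1.275, -0.146], TCP at [0.171, -0.496, 0.227] pointing down, gripper open.
Joint ranges: [-2.53, 2.53], [-0.77, 2.02], [0.04, 2.7], [-1, 4.14], [0.28, 2.66], [-3.11, 3.11]. Speed limits (rad/s): [2.57, 2.57, 3.14, 3.14, 3.14, 3.14].

INTERFACE

Orientations are given as [roll, pitch, yaw] about the fixed x, y, z axes, in that order (R = Rz(yaw) Ry(pitch) Rx(roll)).
In Python, from cell import observe, read_camera, get_calibration, hand_in, search_frame gives the robot as it stands.
- The arm moves only by the tool step_arm, never from a script. Its argument "commands" is a list of rows, each an object with "translation": the shift along the tool's x, y, z in mm, a list of three; "roll": the turn about the tool's z in rad. In form: [{"translation": [x, y, z], "roll": roll}, ...]. A call has 1 to 20 rows; each row shifts and turns the commanded pose from where the row before left it, along the tool's axes as they then stand; what a row does not reach is not made up. A row lasts 1/12 s, in which the tool goes at most 41.7 mm and 7.16 degrees, less where a joint would pass 70% of its speed; a pose out of reach is approached as far as the arm can. A call is refused whole if a number of a shift passes 41.7 or a number of a turn 0.125, either way. A call with a gripper value outside its range is refused whole. "fingers" is the opening, from 0 (shut) to 1 (fully open), set as the call begins (left out, the last holds). The fingers move at their own pace and stop on an object; "grip_force" is the grip in N (left out, the last holds). Time passes only in rows, so rows that do not move let the fingers close. It gives the time, the measured TCP pose, the force, the opening and the grip force at its end, in the units of the state.
- observe(): the state, without advancing time (a new reading comes with each control period).
- read_camera(name): name is "scene" or "top"; returns the picture (420x560x3 uint8, red, green, blue); there is no depth.
- get_calibration(name): a dict with "camera_matrix" (3x3 intrinsics, pixels), "dist_coeffs" ([k1, k2, p1, p2, k3] as OpenCV has them; the pictures are not rectified), "world_from_camera" (4x4, takes a point from camera to world coordinates). Camera axes: x right, y up, looking along -z (the intrinsics and any distortion apply to the point x, -y, -z); pixel columns grow to the right and rows downward; lengths in m; the calibration is good to about 2 mm. A picture is of the moment at which its call begins. get_calibration takes no time and is no camera call.
- hand_in(): hands the job in; it is judged then, once.
Trained networks look in the newest picture that a camera, given by its name, has taken for a name from the list of things; names that differ only in an ending like _2 or _b are one class to them, and where a whole thing is asked for, a point or a joint stands for the part that bears it (a point fixed in the world has none). Each returns a list of dicts, best first, with "confidence" (0 to 1); they miss things now and then, are a little off and sometimes report something else, mostly with a low value. They report only what shows in the picture. A call takes as long as a camera call. They do not tell look-alikes from the thing itself.
- search_frame(camera, name): "at" ([x, y, z] in m, in world coordinates, good to about 4 mm: the middle of the surface that is visible of it).
The state is a dict: "time": time; "qpos": joint angles; "qvel": joint speeds; "joint_efforts": joint torques, N m; "tool_pos": TCP position; "tool_rot": TCP orientation; "contact_force": force on the tool from outside, world axes, zero at the start; "torque": the same for the moment, N m; "opening": finger opening in m; "grip_force": force on a finger pad.
Only numpy, scipy, OpenCV 4.12 (cv2) and the standard library are available. Lean on these libraries where they do the work, as an engineer would, in place of code of your own. Each camera call takes 0.05 s, during which the arm holds its last target. There are 200 camera calls.

## Working session

There is one attempt and no reset: what is moved stays moved. The work goes in short steps, Python scripts to look and compute and a tool call to move; the robot and the scene stay as the last step left them, time stands still between calls to the robot, and variables do not carry over. Pictures are saved under pics/ and viewed, at most 10 in all, crops included, and the job is handed in when it is done.

Besides the shell and the picture viewer there is one more tool, called after "Request:" as name(argument=value, ...), one argument or row to a line, values as JSON. step_arm: Moves the arm, as the interface text tells. Its arguments: {"type":"object","properties":{"commands":{"type":"array"},"fingers":{"type":"number"},"grip_force":{"type":"number"}},"required":["commands"]}

```bash
mkdir -p pics; cat > h.py <<'E'
import numpy as np, cv2
from cell import *
def shot(c,n):
    im=read_camera(c); cv2.imwrite(f'pics/{n}.png',im[:,:,::-1]); return im
def ray(c,u,v,z):
    k=get_calibration(c); K=np.array(k['camera_matrix']);d=np.array(k['dist_coeffs']);T=np.array(k['world_from_camera'])
    p=cv2.undistortPoints(np.array([[[u,v]]],float),K,d)[0,0]
    r=T[:3,:3]@np.array([p[0],-p[1],-1]);o=T[:3,3]
    return o+r*(z-o[2])/r[2]
def proj(c,P):
    k=get_calibration(c); K=np.array(k['camera_matrix']);d=np.array(k['dist_coeffs']);T=np.array(k['world_from_camera'])
    q=(np.atleast_2d(P)-T[:3,3])@T[:3,:3]; q=q*[1,-1,-1]
    return cv2.projectPoints(q,np.zeros(3),np.zeros(3),K,d)[0][:,0]
E
python3 - <<'E'
from h import *
np.set_printoptions(precision=3,suppress=True)
a=shot('scene','s0');b=shot('top','t0')
print(observe())
for c in('top','scene'):
    print(c,get_calibration(c)['world_from_camera'])
    for n in('jar','jar_lid_end','cradle','stop','jar_near','lid','jar_far'):
        print(n,[(np.round(r['at'],3),round(r['confidence'],2)) for r in search_frame(c,n)][:4])
E
```

```text
{'time': 0.1, 'qpos': array([-1.385,  0.343,  1.525, -0.   ,  1.275, -0.146]), 'qvel': array([-0.002, -0.001, -0.004, -0.001,  0.001, -0.   ]), 'joint_efforts': array([  0.002, -43.201, -24.469,   0.072,   0.053,  -0.   ]), 'tool_pos': array([ 0.171, -0.496,  0.226]), 'tool_rot': array([-3.14 , -0.   ,  0.332]), 'contact_force': array([-0.374, -0.107, -0.899]), 'torque': array([ 0.068,  0.051, -0.009]), 'grip_force': 0.0, 'opening': 0.09177339649791962}
top [[ 0.006  0.999 -0.041  0.541]
 [-0.999  0.004 -0.038 -0.092]
 [-0.038  0.041  0.998  1.079]
 [ 0.     0.     0.     1.   ]]
jar [(array([ 0.61 , -0.068,  0.059]), 0.87), (array([ 0.496, -0.18 ,  0.061]), 0.59), (array([0.446, 0.043, 0.012]), 0.27)]
jar_lid_end [(array([ 0.496, -0.178,  0.062]), 0.85), (array([ 0.612, -0.07 ,  0.06 ]), 0.68)]
cradle [(array([0.57 , 0.123, 0.011]), 0.8)]
stop [(array([0.57 , 0.124, 0.012]), 0.69)]
jar_near [(array([0.412, 0.15 , 0.106]), 0.65)]
lid [(array([0.447, 0.042, 0.01 ]), 0.84)]
jar_far [(array([0.752, 0.037, 0.104]), 0.68), (array([0.608, 0.32 , 0.052]), 0.18)]
scene [[ 0.082 -0.762  0.642  1.297]
 [ 0.997  0.073 -0.04  -0.112]
 [-0.016  0.643  0.766  0.897]
 [ 0.     0.     0.     1.   ]]
jar [(array([ 0.514, -0.177,  0.055]), 0.79), (array([ 0.635, -0.071,  0.056]), 0.74), (array([0.457, 0.039, 0.015]), 0.68)]
jar_lid_end [(array([ 0.636, -0.071,  0.056]), 0.97), (array([ 0.52 , -0.178,  0.057]), 0.59)]
cradle [(array([0.567, 0.123, 0.015]), 0.98)]
stop [(array([0.569, 0.125, 0.014]), 0.91), (array([0.618, 0.303, 0.066]), 0.64), (array([0.457, 0.037, 0.016]), 0.23)]
jar_near [(array([0.426, 0.15 , 0.084]), 0.93)]
lid [(array([0.457, 0.04 , 0.018]), 0.64)]
jar_far [(array([0.778, 0.035, 0.087]), 0.87)]
```

View pics/t0.png

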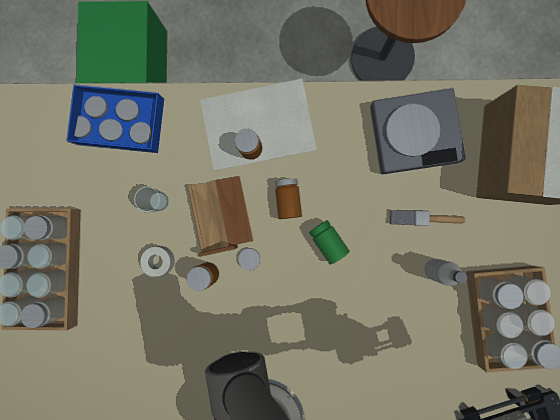

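View pics/s0.png

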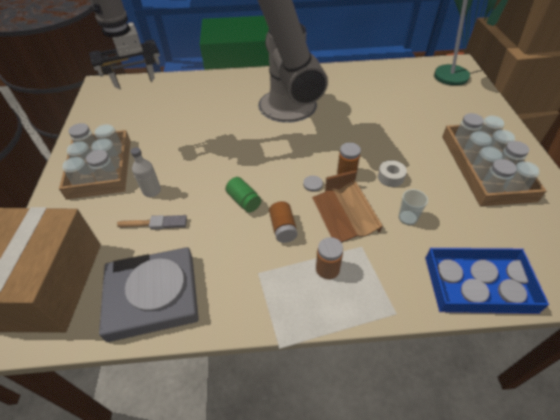

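The top view shows the amber jar at (288,198) with its lid away from the robot. The cradle is at (220,215), with its stop at the robot side near (225,250). The green decoy is at (328,242). I'll zoom in for the exact geometry.

```bash
python3 - <<'E'
from h import *
im=cv2.imread('pics/t0.png')[165:285,180:310]
cv2.imwrite('pics/t0c.png',cv2.resize(im,None,fx=5,fy=5,interpolation=cv2.INTER_CUBIC))
E
```

```text
(no output)
```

View pics/t0c.png

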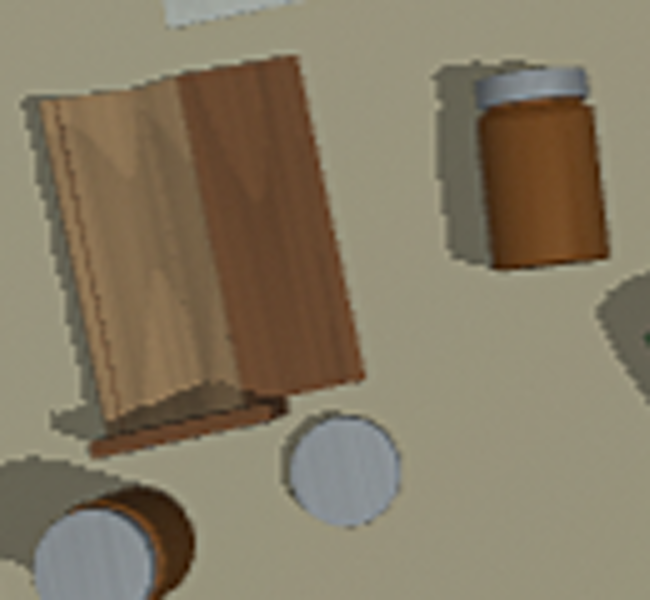

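The crop (5x, offset 180,165) shows these points:
- **Ramp foot corners:** (298,57) and (365,380).
- **Crest:** (180,75) to (243,390).
- **Stop top:** (90,455) to (288,410).
- **Jar axis:** (532,76) to (549,265).

Next I fit the poses.

```bash
python3 - <<'E'
from h import *
from scipy.optimize import least_squares
np.set_printoptions(precision=4,suppress=True)
def P(c,x,y,z): return None
C=np.array([[-92,-110,0],[-92,80,0],[-24,-110,17],[-24,80,17],[50,-110,32],[54,90,65],[-46,90,65]])/1e3
U=np.array([[298,57],[365,380],[180,76],[243,390],[57,100],[91,456],[288,411]])/5+[180,165]
def tf(p,C):
    c,s=np.cos(p[2]),np.sin(p[2]); return np.c_[p[0]+c*C[:,0]-s*C[:,1],p[1]+s*C[:,0]+c*C[:,1],C[:,2]]
r=least_squares(lambda p:(proj('top',tf(p,C))-U).ravel(),[.57,.12,1.5],loss='soft_l1')
print('cradle',r.x,'\n',(proj('top',tf(r.x,C))-U)*5)
J=np.array([[-31,-52.5,33],[31,-52.5,33],[-33,52.5,33],[33,52.5,33],[-33,-32.5,33],[33,-32.5,33]])/1e3
V=np.array([[588,72],[476,84],[608,259],[490,269],[596,108],[479,113]])/5+[180,165]
q=least_squares(lambda p:(proj('top',tf(p,J))-V).ravel(),[.61,-.07,1.5],loss='soft_l1')
print('jar',q.x,'\n',(proj('top',tf(q.x,J))-V)*5)
# jar in cradle frame
c,s=np.cos(r.x[2]),np.sin(r.x[2]);d=q.x[:2]-r.x[:2]
print('jar in cradle',c*d[0]+s*d[1],-s*d[0]+c*d[1],q.x[2]-r.x[2])
for n,p in(('lid',(0,0)),):pass
for n,at in(('lid',(.45,.041)),('jar_near',(.418,.15)),('jar_far',(.76,.036))):
    d=np.array(at)-r.x[:2];print(n,c*d[0]+s*d[1],-s*d[0]+c*d[1])
# scene check overlay
im=cv2.imread('pics/s0.png')
for X in np.r_[tf(r.x,C),tf(q.x,J)]:
    u=proj('scene',X)[0];cv2.circle(im,tuple(int(t) for t in np.round(u*4)),4,(0,0,255),-1,shift=2) if 0 else cv2.circle(im,tuple(int(t) for t in np.round(u)),1,(0,0,255),-1)
cv2.imwrite('pics/s0c.png',cv2.resize(im[150:300,220:400],None,fx=4,fy=4))
E
```

```text
cradle [0.556  0.135  1.7822] 
 [[  3.9706  -5.3627]
 [  3.7155  -1.8408]
 [ -0.2377  -3.2092]
 [  3.4357  14.1759]
 [-12.5375  -2.8388]
 [  0.901    1.1495]
 [-13.4367   8.0808]]
jar [ 0.6131 -0.0694  1.6582] 
 [[ 1.2789 -1.3331]
 [ 1.1602 -3.6668]
 [ 0.9094  1.4735]
 [-0.9955  1.3867]
 [-0.0605 -1.5566]
 [-2.5148  3.6618]]
jar in cradle -0.21191194397654595 -0.012943940261796398 -0.1239418679752502
lid -0.06971181554413931 0.1233407938058812
jar_near 0.04357579006195674 0.13176210107005545
jar_far -0.13963403401555477 -0.17871198860811288
```

View pics/s0c.png

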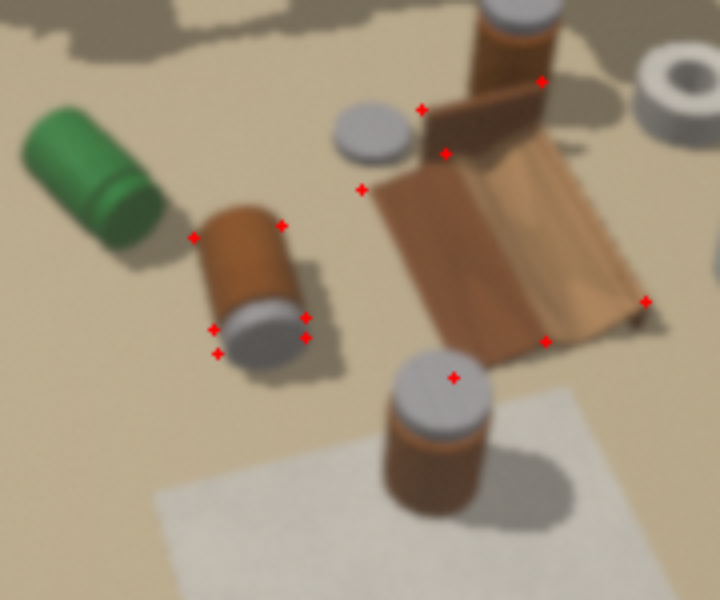

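The overlay on the scene view matches the ramp, stop and jar. The wall-top point was the outer edge at (42,100), and two of my clicks were hidden by the stop. I'll start moving and refit the cradle on the way.

Request:
step_arm(
  commands=[
    {"translation": [28, -10, 0], "roll": 0},
    {"translation": [28, -10, 0], "roll": 0},
    {"translation": [28, -10, 0], "roll": 0},
    {"translation": [28, -10, 0], "roll": 0},
    {"translation": [28, -10, 0], "roll": 0},
    {"translation": [28, -10, 0], "roll": 0},
    {"translation": [28, -10, 0], "roll": 0},
    {"translation": [28, -10, 0], "roll": 0},
    {"translation": [28, -10, 0], "roll": 0},
    {"translation": [28, -10, 0], "roll": 0},
    {"translation": [28, -10, 0], "roll": 0},
    {"translation": [28, -10, 0], "roll": 0},
    {"translation": [28, -10, 0], "roll": 0},
    {"translation": [28, -10, 0], "roll": 0},
    {"translation": [28, -10, 0], "roll": 0},
    {"translation": [28, -10, 0], "roll": 0},
    {"translation": [28, -10, 0], "roll": 0},
    {"translation": [28, -10, 0], "roll": 0},
    {"translation": [26, -11, 0], "roll": 0},
    {"translation": [0, 0, 0], "roll": 0},
  ],
  fingers=0.43,
  grip_force=20,
)

```text
time: 2.47
tool_pos: [0.6128, -0.1394, 0.2261]
tool_rot: [-3.141, -0.002, 0.336]
contact_force: [0.1, -0.0, -0.9]
opening: 0.0392
grip_force: 0.0
```

Request:
step_arm(
  commands=[
    {"translation": [0, 0, 6], "roll": -0.12},
    {"translation": [0, 0, 6], "roll": -0.12},
    {"translation": [0, 0, 6], "roll": -0.12},
    {"translation": [0, 0, 6], "roll": -0.12},
    {"translation": [0, 0, 6], "roll": -0.12},
    {"translation": [0, 0, 6], "roll": -0.12},
    {"translation": [0, 0, 6], "roll": -0.12},
    {"translation": [0, 0, 6], "roll": -0.12},
    {"translation": [0, 0, 6], "roll": -0.12},
    {"translation": [0, 0, 6], "roll": -0.12},
    {"translation": [0, 0, 6], "roll": -0.12},
    {"translation": [0, 0, 0], "roll": -0.006},
    {"translation": [0, 0, 0], "roll": 0},
  ],
)

```text
time: 3.55
tool_pos: [0.6095, -0.1434, 0.1605]
tool_rot: [-3.141, -0.0, 1.654]
contact_force: [-0.2, -0.3, -0.6]
opening: 0.0395
grip_force: 0.0
```

```bash
cat >> h.py <<'E'
from scipy.optimize import least_squares
def tf(p,C):
    c,s=np.cos(p[2]),np.sin(p[2]); return np.c_[p[0]+c*C[:,0]-s*C[:,1],p[1]+s*C[:,0]+c*C[:,1],C[:,2]]
E
python3 - <<'E'
from h import *
np.set_printoptions(precision=4,suppress=True)
C=np.array([[-92,-110,0],[-92,80,0],[-24,-110,17],[50,-110,32],[54,90,65]])/1e3
U=np.array([[298,57],[365,380],[180,76],[42,100],[91,456]])/5+[180,165]
r=least_squares(lambda p:(proj('top',tf(p,C))-U).ravel(),[.57,.12,1.78])
print('cradle',r.x,'\n',(proj('top',tf(r.x,C))-U)*5)
o=observe();print(o['time'],o['tool_pos'],o['tool_rot'],o['opening'],o['contact_force'])
shot('top','t1')
for c in('top','scene'):
  read_camera(c);print([(np.round(x['at'],3),x['confidence']) for x in search_frame(c,'jar')])
E
```

```text
cradle [0.5547 0.1363 1.7804] 
 [[ 2.1568 -2.8877]
 [ 1.3187  0.7791]
 [-2.1211 -0.9031]
 [ 0.5078 -0.7289]
 [-1.7722  3.4718]]
3.55 [ 0.6095 -0.1434  0.1605] [-3.1408 -0.0001  1.6544] 0.03946418746712662 [-0.1582 -0.2724 -0.6342]
[(array([ 0.488, -0.177,  0.06 ]), 0.65), (array([ 0.602, -0.073,  0.054]), 0.61)]
[(array([ 0.522, -0.194,  0.046]), 0.77), (array([ 0.636, -0.072,  0.054]), 0.7)]
```

Request:
step_arm(
  commands=[
    {"translation": [0, 0, 12], "roll": 0},
    {"translation": [0, 0, 12], "roll": 0},
    {"translation": [0, 0, 12], "roll": 0},
    {"translation": [0, 0, 12], "roll": 0},
    {"translation": [0, 0, 12], "roll": 0},
    {"translation": [0, 0, 12], "roll": 0},
    {"translation": [0, 0, 12], "roll": 0},
    {"translation": [0, 0, 12], "roll": 0},
    {"translation": [0, 0, 12], "roll": 0},
    {"translation": [0, 0, 12], "roll": 0},
    {"translation": [0, 0, 8], "roll": 0},
    {"translation": [0, 0, 4], "roll": 0},
    {"translation": [0, 0, 0], "roll": 0},
  ],
)

```text
time: 4.88
tool_pos: [0.6094, -0.143, 0.0275]
tool_rot: [-3.14, -0.001, 1.658]
contact_force: [-0.9, 0.0, 0.0]
opening: 0.0395
grip_force: 0.0
```

Request:
step_arm(
  commands=[
    {"translation": [3, 0, 0], "roll": 0},
    {"translation": [3, 0, 0], "roll": 0},
    {"translation": [3, 0, 0], "roll": 0},
    {"translation": [3, 0, 0], "roll": 0},
    {"translation": [3, 0, 0], "roll": 0},
    {"translation": [3, 0, 0], "roll": 0},
    {"translation": [3, 0, 0], "roll": 0},
    {"translation": [3, 0, 0], "roll": 0},
    {"translation": [3, 0, 0], "roll": 0},
    {"translation": [3, 0, 0], "roll": 0},
    {"translation": [3, 0, 0], "roll": 0},
    {"translation": [3, 0, 0], "roll": 0},
    {"translation": [3, 0, 0], "roll": 0},
    {"translation": [3, 0, 0], "roll": 0},
  ],
)

```text
time: 6.05
tool_pos: [0.6062, -0.101, 0.0287]
tool_rot: [-3.142, 0.0, 1.658]
contact_force: [-0.2, 0.2, 0.1]
opening: 0.0393
grip_force: 0.1
```

```bash
python3 - <<'E'
from h import *
np.set_printoptions(precision=4,suppress=True)
o=observe();print(o['time'],o['tool_pos'],o['tool_rot'],o['opening'],o['contact_force'])
im=shot('scene','s2');t=shot('top','t2')
a=cv2.resize(im[130:280,200:400,::-1],None,fx=2,fy=2); b=cv2.resize(t[150:300,170:370,::-1],None,fx=2,fy=2)
cv2.imwrite('pics/m2.png',np.vstack([a,b]))
E
```

```text
6.05 [ 0.6062 -0.101   0.0287] [-3.1416  0.0001  1.6578] 0.039325013535895535 [-0.1653  0.1888  0.0636]
```

View pics/m2.png

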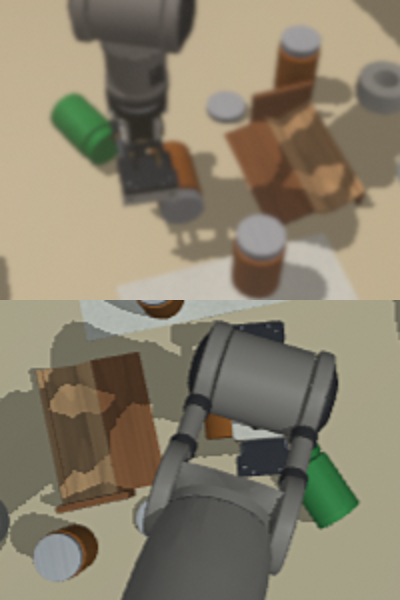

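Request:
step_arm(
  commands=[
    {"translation": [4, 0, 0], "roll": -0.006},
    {"translation": [4, 0, 0], "roll": -0.006},
    {"translation": [4, 0, 0], "roll": -0.006},
    {"translation": [4, 0, 0], "roll": -0.006},
    {"translation": [4, 0, 0], "roll": -0.006},
    {"translation": [4, 0, 0], "roll": -0.006},
    {"translation": [4, 0, 0], "roll": -0.006},
    {"translation": [4, 0, 0], "roll": -0.006},
    {"translation": [4, 0, 0], "roll": -0.006},
    {"translation": [4, 0, 0], "roll": -0.006},
    {"translation": [4, 0, 0], "roll": -0.006},
    {"translation": [4, 0, 0], "roll": -0.006},
    {"translation": [4, 0, 0], "roll": -0.006},
    {"translation": [4, 0, 0], "roll": -0.006},
    {"translation": [4, 0, 0], "roll": -0.006},
    {"translation": [4, 0, 0], "roll": -0.006},
    {"translation": [4, 0, 0], "roll": -0.006},
    {"translation": [4, 0, 0], "roll": -0.006},
    {"translation": [4, 0, 0], "roll": -0.006},
    {"translation": [4, 0, 0], "roll": -0.006},
  ],
)

```text
time: 7.82
tool_pos: [0.5947, -0.0218, 0.0287]
tool_rot: [3.142, 0.0, 1.778]
contact_force: [1.3, 0.1, -0.3]
opening: 0.0397
grip_force: 0.1
```

Request:
step_arm(
  commands=[
    {"translation": [4, 0, 0], "roll": 0},
    {"translation": [4, 0, 0], "roll": 0},
    {"translation": [4, 0, 0], "roll": 0},
    {"translation": [4, 0, -1], "roll": 0},
    {"translation": [4, 0, -1], "roll": 0},
    {"translation": [4, 0, -1], "roll": 0},
    {"translation": [4, 0, -1], "roll": 0},
    {"translation": [4, 0, -1], "roll": 0},
    {"translation": [4, 0, -1], "roll": 0},
    {"translation": [4, 0, 0], "roll": 0},
    {"translation": [4, 0, 0], "roll": 0},
  ],
)

```text
time: 8.73
tool_pos: [0.5873, 0.0197, 0.0361]
tool_rot: [3.138, 0.003, 1.777]
contact_force: [0.9, -7.3, 4.7]
opening: 0.0393
grip_force: 3.4
```

```bash
python3 - <<'E'
from h import *
np.set_printoptions(precision=4,suppress=True)
o=observe();print(o['time'],o['tool_pos'],o['tool_rot'],o['contact_force'])
c,s=np.cos(1.78),np.sin(1.78);d=o['tool_pos'][:2]-[.5547,.1363];print(c*d[0]+s*d[1],-s*d[0]+c*d[1])
im=shot('scene','s3')
for n in('jar','jar_lid_end'):print([(np.round(x['at'],3),x['confidence']) for x in search_frame('scene',n)])
cv2.imwrite('pics/m3.png',cv2.resize(im[130:280,200:400,::-1],None,fx=3,fy=3))
E
```

```text
8.7333 [0.5873 0.0197 0.0361] [3.1381 0.0029 1.7773] [ 0.8572 -7.2806  4.7405]
-0.12084758150473571 -0.007654274838179757
[(array([ 0.517, -0.179,  0.056]), 0.96), (array([0.649, 0.072, 0.045]), 0.72)]
[(array([0.652, 0.072, 0.047]), 0.91), (array([ 0.522, -0.18 ,  0.058]), 0.71), (array([0.617, 0.301, 0.067]), 0.59)]
```

View pics/m3.png

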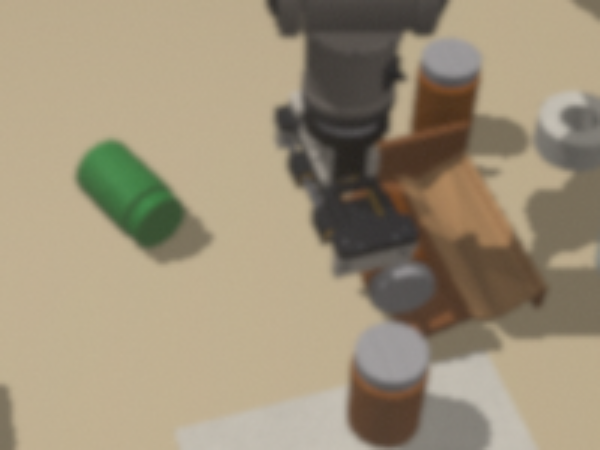

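The jar is on the ramp and aligned with the cradle, its lid at (400,290) in the crop, with light contact. I'll push it on over the crest.

Request:
step_arm(
  commands=[
    {"translation": [4, 0, 0], "roll": 0},
    {"translation": [4, 0, 0], "roll": 0},
    {"translation": [4, 0, 0], "roll": 0},
    {"translation": [4, 0, 0], "roll": 0},
    {"translation": [4, 0, 0], "roll": 0},
    {"translation": [4, 0, 0], "roll": 0},
    {"translation": [4, 0, 0], "roll": 0},
    {"translation": [4, 0, 0], "roll": 0},
    {"translation": [3, 0, 0], "roll": 0},
    {"translation": [3, 0, 0], "roll": 0},
    {"translation": [3, 0, 0], "roll": 0},
  ],
)

```text
time: 9.8
tool_pos: [0.5771, 0.0614, 0.0346]
tool_rot: [-3.141, -0.0, 1.778]
contact_force: [0.7, -3.5, 1.9]
opening: 0.0395
grip_force: 1.7
```

Request:
step_arm(
  commands=[
    {"translation": [3, 0, 0], "roll": 0},
    {"translation": [3, 0, 0], "roll": 0},
    {"translation": [3, 0, 0], "roll": 0},
    {"translation": [3, 0, 0], "roll": 0},
    {"translation": [3, 0, 0], "roll": 0},
    {"translation": [2, 0, 0], "roll": 0},
    {"translation": [2, 0, 0], "roll": 0},
    {"translation": [2, 0, 0], "roll": 0},
    {"translation": [0, 0, 0], "roll": 0},
  ],
)

```text
time: 10.55
tool_pos: [0.5728, 0.082, 0.0346]
tool_rot: [-3.141, -0.0, 1.778]
contact_force: [-0.0, -0.1, -0.5]
opening: 0.0396
grip_force: 0.0
```

```bash
python3 - <<'E'
from h import *
np.set_printoptions(precision=4,suppress=True)
o=observe();print(o['time'],o['tool_pos'],o['tool_rot'],o['contact_force'])
c,s=np.cos(1.78),np.sin(1.78);d=o['tool_pos'][:2]-[.5547,.1363];print(c*d[0]+s*d[1],-s*d[0]+c*d[1])
im=shot('scene','s4')
for n in('jar','jar_lid_end'):
  for x in search_frame('scene',n):
    d=np.array(x['at'])[:2]-[.5547,.1363];print(n,x['at'],x['confidence'],c*d[0]+s*d[1],-s*d[0]+c*d[1])
cv2.imwrite('pics/m4.png',cv2.resize(im[130:280,200:400,::-1],None,fx=3,fy=3))
E
```

```text
10.55 [0.5728 0.082  0.0346] [-3.1414 -0.0001  1.7781] [-0.0307 -0.0826 -0.5145]
-0.0569190388213263 -0.006465845933100111
jar [0.6328, 0.1512, 0.0553] 0.88 -0.0016447567842061677 -0.07949160191567922
jar [0.6156, 0.1059, 0.0103] 0.74 -0.04238494984493951 -0.05325867090570296
jar [0.5165, -0.1799, 0.0566] 0.61 -0.3013723528112482 0.10303584308876476
jar_lid_end [0.5227, -0.1823, 0.0571] 0.77 -0.30500764687756193 0.09746945853041586
jar_lid_end [0.6334, 0.1523, 0.0604] 0.61 -0.0006933491176825818 -0.08030696898153365
```

View pics/m4.png

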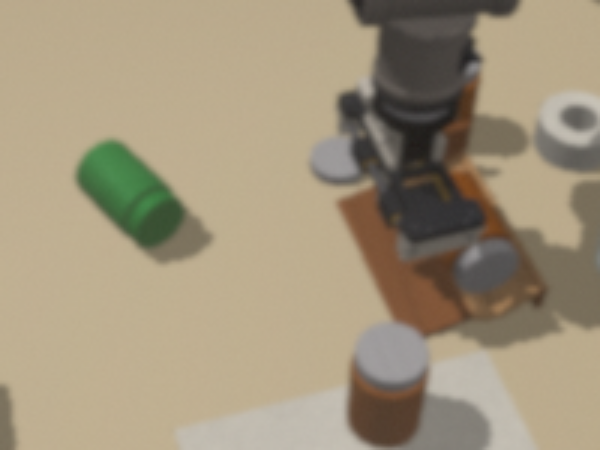

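The jar sits in the groove, with its lid at about y_c = -75 mm. I'll back off, rise, shut the fingers and go round to the lid end.

Request:
step_arm(
  commands=[
    {"translation": [-8, 0, 0], "roll": 0},
    {"translation": [-8, 0, -5], "roll": 0},
    {"translation": [0, 0, -15], "roll": 0},
    {"translation": [0, 0, -20], "roll": 0},
    {"translation": [0, 0, -20], "roll": 0},
    {"translation": [0, 0, -20], "roll": 0},
    {"translation": [0, 0, -10], "roll": 0},
    {"translation": [9, 15, 0], "roll": 0},
    {"translation": [9, 15, 0], "roll": 0},
    {"translation": [9, 15, 0], "roll": 0},
    {"translation": [9, 15, 0], "roll": 0},
    {"translation": [9, 15, 0], "roll": 0},
    {"translation": [9, 15, 0], "roll": 0},
    {"translation": [9, 15, 0], "roll": 0},
    {"translation": [10, 14, 0], "roll": 0},
    {"translation": [0, 0, 0], "roll": 0},
  ],
  fingers=0,
  grip_force=20,
)

```text
time: 12.03
tool_pos: [0.6791, 0.1631, 0.124]
tool_rot: [3.141, -0.001, 1.779]
contact_force: [-0.9, 0.5, 0.1]
opening: 0.0005
grip_force: 0.0
```

```bash
python3 - <<'E'
from h import *
np.set_printoptions(precision=4,suppress=True)
o=observe();print(o['time'],o['tool_pos'],o['tool_rot'],o['contact_force'],o['opening'])
c,s=np.cos(1.78),np.sin(1.78);d=o['tool_pos'][:2]-[.5547,.1363];print(c*d[0]+s*d[1],-s*d[0]+c*d[1])
im=shot('scene','s5');t=shot('top','t5')
J=np.array([[0,-52.5,41],[-33,52.5,41],[33,52.5,41],[0,52.5,41]])/1e3
P=[.5547,.1363,1.78]
print(proj('scene',tf(P,J+[0,-.018,0])))
for n in('jar','jar_lid_end'):
  for x in search_frame('scene',n):
    d=np.array(x['at'])[:2]-[.5547,.1363];print(n,x['at'],x['confidence'],c*d[0]+s*d[1],-s*d[0]+c*d[1])
a=cv2.resize(im[170:270,290:390,::-1],None,fx=4,fy=4);b=cv2.resize(t[165:265,175:275,::-1],None,fx=4,fy=4)
cv2.imwrite('pics/m5.png',np.hstack([a,b]))
E
```

```text
12.0333 [0.6791 0.1631 0.124 ] [ 3.1407 -0.0005  1.7789] [-0.8733  0.4775  0.0953] 0.0005075975215270795
0.00041652124159497275 -0.12729671600350484
[[359.5883 216.7963]
 [335.0238 193.4645]
 [355.3712 188.6227]
 [345.2444 191.0325]]
jar [0.6025, 0.1348, 0.0633] 0.77 -0.011394446787111948 -0.04644627630301142
jar [0.5157, -0.1781, 0.0576] 0.57 -0.2994454541177067 0.1034445745713153
jar_lid_end [0.6074, 0.1376, 0.0651] 0.87 -0.009673133195932469 -0.05182094648087544
jar_lid_end [0.5212, -0.1787, 0.0561] 0.68 -0.30117461759063985 0.09818910183483637
jar_lid_end [0.7761, 0.0353, 0.0848] 0.2 -0.14477843104379726 -0.19559694758481397
```

View pics/m5.png

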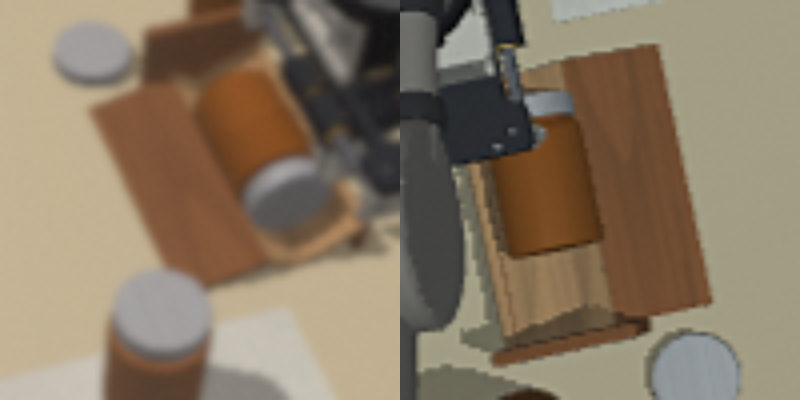

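The jar lies squarely in the V, with clear space between its base and the stop. I'll lower behind the lid and push along the groove.

Request:
step_arm(
  commands=[
    {"translation": [0, 0, 12], "roll": 0},
    {"translation": [0, 0, 12], "roll": 0},
    {"translation": [0, 0, 12], "roll": 0},
    {"translation": [0, 0, 12], "roll": 0},
    {"translation": [0, 0, 12], "roll": 0},
    {"translation": [0, 0, 12], "roll": 0},
    {"translation": [0, 0, 12], "roll": 0},
    {"translation": [0, 0, 8], "roll": 0},
    {"translation": [0, 0, 4], "roll": 0},
    {"translation": [0, 0, 0], "roll": 0},
  ],
)

```text
time: 13.07
tool_pos: [0.6772, 0.1617, 0.0273]
tool_rot: [-3.14, -0.0, 1.778]
contact_force: [0.4, 0.2, 0.7]
opening: 0.0003
grip_force: 0.0
```

Request:
step_arm(
  commands=[
    {"translation": [0, -3, 0], "roll": 0},
    {"translation": [0, -3, 0], "roll": 0},
    {"translation": [0, -3, 0], "roll": 0},
    {"translation": [0, -3, 0], "roll": 0},
    {"translation": [0, -3, 0], "roll": 0},
    {"translation": [0, -3, 0], "roll": 0},
    {"translation": [0, -3, 0], "roll": 0},
    {"translation": [0, -3, 0], "roll": 0},
    {"translation": [0, -3, 0], "roll": 0},
    {"translation": [0, -3, 0], "roll": 0},
    {"translation": [0, -2, 0], "roll": 0},
    {"translation": [0, -2, 0], "roll": 0},
    {"translation": [0, -2, 0], "roll": 0},
    {"translation": [0, -2, 0], "roll": 0},
    {"translation": [0, -2, 0], "roll": 0},
    {"translation": [0, -2, 0], "roll": 0},
    {"translation": [0, -2, 0], "roll": 0},
    {"translation": [0, -2, 0], "roll": 0},
  ],
)

```text
time: 14.57
tool_pos: [0.6328, 0.1522, 0.0289]
tool_rot: [3.141, 0.0, 1.778]
contact_force: [3.1, -0.1, 1.4]
opening: 0.0002
grip_force: 1.6
```

Request:
step_arm(
  commands=[
    {"translation": [0, -2, 0], "roll": 0},
    {"translation": [0, -2, 0], "roll": 0},
    {"translation": [0, -2, 0], "roll": 0},
    {"translation": [0, -2, 0], "roll": 0},
    {"translation": [0, -2, 0], "roll": 0},
    {"translation": [0, -2, 0], "roll": 0},
    {"translation": [0, -2, 0], "roll": 0},
    {"translation": [0, -2, 0], "roll": 0},
    {"translation": [0, -2, 0], "roll": 0},
    {"translation": [0, -2, 0], "roll": 0},
    {"translation": [0, -2, 0], "roll": 0},
  ],
)

```text
time: 15.48
tool_pos: [0.611, 0.1478, 0.0287]
tool_rot: [3.142, 0.0, 1.778]
contact_force: [2.8, 0.2, 3.0]
opening: 0.0005
grip_force: 1.8
```

```bash
python3 - <<'E'
from h import *
np.set_printoptions(precision=4,suppress=True)
o=observe();print(o['time'],o['tool_pos'],o['tool_rot'],o['contact_force'],o['opening'])
c,s=np.cos(1.78),np.sin(1.78);d=o['tool_pos'][:2]-[.5547,.1363];print(c*d[0]+s*d[1],-s*d[0]+c*d[1])
im=shot('scene','s6');t=shot('top','t6')
a=cv2.resize(im[170:270,290:390,::-1],None,fx=4,fy=4);b=cv2.resize(t[165:265,175:275,::-1],None,fx=4,fy=4)
cv2.imwrite('pics/m6.png',np.hstack([a,b]))
E
```

```text
15.4833 [0.611  0.1478 0.0287] [3.1416 0.0001 1.7778] [2.766  0.1634 2.9856] 0.0004686932543506445
-0.00046912858136409497 -0.05744815787014435
```

View pics/m6.png

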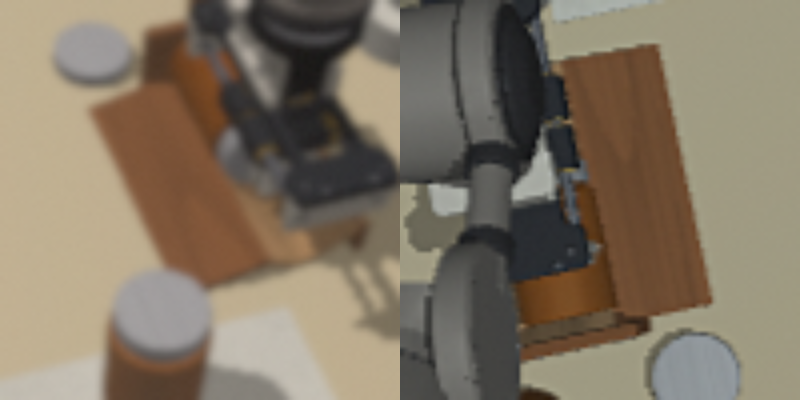

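It slides smoothly at about 3 N, with about 13 mm left. I'll continue in finer steps and watch the force.

Request:
step_arm(
  commands=[
    {"translation": [0, -1, 0], "roll": 0},
    {"translation": [0, -1, 0], "roll": 0},
    {"translation": [0, -1, 0], "roll": 0},
    {"translation": [0, -1, 0], "roll": 0},
    {"translation": [0, -1, 0], "roll": 0},
    {"translation": [0, -1, 0], "roll": 0},
    {"translation": [0, -1, 0], "roll": 0},
    {"translation": [0, -1, 0], "roll": 0},
    {"translation": [0, -1, 0], "roll": 0},
  ],
)

```text
time: 16.33
tool_pos: [0.6021, 0.1459, 0.0286]
tool_rot: [-3.141, 0.0, 1.778]
contact_force: [2.7, 1.0, 0.7]
opening: 0.0003
grip_force: 1.1
```

Request:
step_arm(
  commands=[
    {"translation": [0, -1, 0], "roll": 0},
    {"translation": [0, -1, 0], "roll": 0},
  ],
)

```text
time: 16.5
tool_pos: [0.6002, 0.1455, 0.0286]
tool_rot: [-3.141, 0.0, 1.778]
contact_force: [2.2, 0.8, 0.2]
opening: 0.0002
grip_force: 1.1
```

Request:
step_arm(
  commands=[
    {"translation": [0, -1, 0], "roll": 0},
    {"translation": [0, -1, 0], "roll": 0},
  ],
)

```text
time: 16.67
tool_pos: [0.5989, 0.1452, 0.0287]
tool_rot: [3.14, 0.0, 1.778]
contact_force: [5.5, 1.4, -1.9]
opening: 0.0003
grip_force: 3.1
```

Request:
step_arm(
  commands=[
    {"translation": [0, -1, 0], "roll": 0},
  ],
)

```text
time: 16.75
tool_pos: [0.599, 0.1452, 0.0291]
tool_rot: [3.138, 0.0, 1.778]
contact_force: [8.9, 2.5, -1.0]
opening: 0.0006
grip_force: 4.5
```

Request:
step_arm(
  commands=[
    {"translation": [0, -1, 0], "roll": 0},
  ],
)

```text
time: 16.83
tool_pos: [0.599, 0.1452, 0.0294]
tool_rot: [3.136, 0.0, 1.778]
contact_force: [10.7, 3.7, -1.1]
opening: 0.0003
grip_force: 5.7
```

The tool has stalled and the force is rising at y_c = -45 mm, where -44 was expected, so the base is against the stop. I'll withdraw gently.

Request:
step_arm(
  commands=[
    {"translation": [0, 1, 0], "roll": 0},
    {"translation": [0, 1, 0], "roll": 0},
    {"translation": [0, 2, 0], "roll": 0},
    {"translation": [0, 4, 0], "roll": 0},
    {"translation": [0, 8, 0], "roll": 0},
    {"translation": [0, 12, 0], "roll": 0},
    {"translation": [0, 12, -10], "roll": 0},
    {"translation": [0, 0, -20], "roll": 0},
    {"translation": [0, 0, -20], "roll": 0},
    {"translation": [0, 0, -20], "roll": 0},
    {"translation": [0, 0, -20], "roll": 0},
    {"translation": [0, 0, -20], "roll": 0},
    {"translation": [0, 0, -20], "roll": 0},
    {"translation": [0, 0, -20], "roll": 0},
    {"translation": [-25, 0, 0], "roll": 0},
    {"translation": [-25, 0, 0], "roll": 0},
    {"translation": [-25, 0, 0], "roll": 0},
    {"translation": [-25, 0, 0], "roll": 0},
    {"translation": [-25, 0, 0], "roll": 0},
    {"translation": [-25, 0, 0], "roll": 0},
  ],
)

```text
time: 18.5
tool_pos: [0.6661, 0.0051, 0.1783]
tool_rot: [-3.14, -0.001, 1.778]
contact_force: [-0.2, 0.9, -0.2]
opening: 0.0005
grip_force: 0.0
```

Request:
step_arm(
  commands=[
    {"translation": [-25, 0, 0], "roll": 0},
    {"translation": [-25, 0, 0], "roll": 0},
    {"translation": [-25, 0, 0], "roll": 0},
    {"translation": [-25, 0, 0], "roll": 0},
    {"translation": [0, 0, 0], "roll": 0},
    {"translation": [0, 0, 0], "roll": 0},
  ],
)

```text
time: 19.0
tool_pos: [0.6866, -0.0931, 0.1779]
tool_rot: [-3.14, -0.001, 1.775]
contact_force: [-0.9, 0.7, -0.1]
opening: 0.0005
grip_force: 0.0
```

```bash
python3 - <<'E'
from h import *
np.set_printoptions(precision=4,suppress=True)
o=observe();print(o['time'],o['tool_pos'],o['contact_force'])
im=shot('scene','s7');t=shot('top','t7')
a=cv2.resize(im[170:270,290:390,::-1],None,fx=4,fy=4);b=cv2.resize(t[165:265,175:275,::-1],None,fx=4,fy=4)
cv2.imwrite('pics/m7.png',np.hstack([a,b]))
E
```

```text
19.0 [ 0.6866 -0.0931  0.1779] [-0.9167  0.7459 -0.1174]
```

View pics/m7.png

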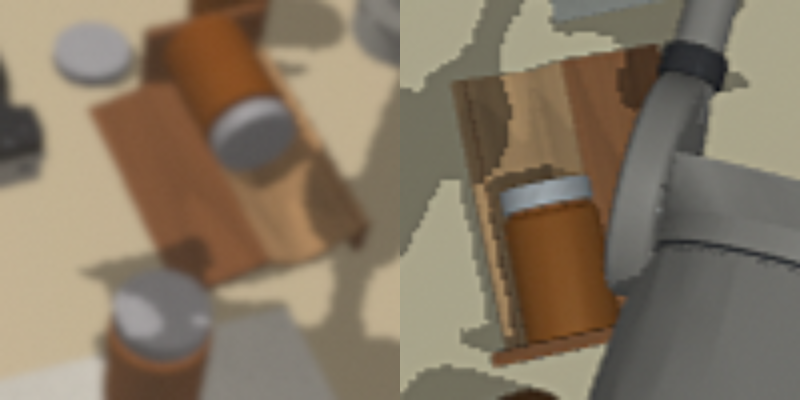

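The jar rests in the groove with its base at the stop (top view about (565,345)). The bystanders are where they were and the arm is clear.

```bash
python3 -c "
from cell import *
print(hand_in())"
```

```text
the job is handed in; nothing more can be done
None
```

The job is handed in: the jar was rolled up the ramp into the groove and pushed by its lid end until its base met the stop, where it was lying in the last pictures (19 s), with the bystanders in view where they had been and the arm clear.

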